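# Fit the second tier to the bench tube mixer

### The arm

A 6-joint arm with a two-finger parallel gripper is mounted at the origin on a cart in front of the work surface, level with it; the furniture and walls round the work are solid. World frame = base frame: x ahead of the robot, y to its left, z up, the work surface at z = 0. Lengths are in m, angles in rad, forces in N, time in s.
With the tool pointing down it reaches from about 0.3 to 0.775 m from the base axis. Payload 14.6 kg.
Tool frame: the origin (TCP) lies on the centre line of the jaws, within the pads' length; the fingertips stand 19 mm ahead of it and the grasp point (between the pads) is the TCP; y points along the fingers, x is the direction in which the jaws open and shut, and the axes are right-handed (so a half turn about y gives the same grasp; the last joint's range is limited). The gripper opens to 94 mm and grips with 3 to 60 N. Pads are 16 mm wide; open, the fingers measure 119 mm over their backs; the gripper's body (75 mm by 177 mm) begins 78 mm behind the grasp point.
Start: joints at [-1.188, 0.3, 1.521, -0, 1.321, -0.067], TCP at [0.239, -0.495, 0.224] pointing down, gripper open.
Joint ranges: [-3.03, 3.03], [-0.79, 2.21], [0.23, 2.52], [-1.04, 4.18], [0, 3.07], [-2.55, 2.55]. Speed limits (rad/s): [2.22, 2.22, 2.57, 3.14, 3.14, 3.14].

### API

Orientations are given as [roll, pitch, yaw] about the fixed x, y, z axes, in that order (R = Rz(yaw) Ry(pitch) Rx(roll)).
In Python, from station import get_obs, cams, workorder gives the robot as it stands.
- The arm moves only by the shell command python3 -m handwheel 'ROWS' [FORCE]. ROWS is JSON, a list of rows, each an object of numbers: "fingers": the opening, from -1 (shut) to 1 (fully open); "x", "y", "z": the shift along the tool's x, y, z in m; "spin": the turn about the tool's y in degrees. In form: [{"fingers": .., "x": .., "y": .., "z": .., "spin": ..}, ...]. A call has exactly 10 rows; each row is the pose to reach, as a shift and turn from the pose commanded when the call began, along the tool's axes at that moment; what a row does not reach only later rows make up. A row lasts 1/10 s, in which the tool goes at most 50 mm and 8.59 degrees, less where a joint would pass 70% of its speed; a pose out of reach is approached as far as the arm can. A call with a gripper value outside its range is refused whole. The fingers move at their own pace and stop on an object; FORCE is the grip in N (left out, the last holds). Time passes only in rows, so rows that repeat a pose let the fingers close, or fill a call up. It gives the time, the measured TCP pose, the force and the opening at its end, in the units of the state.
- get_obs(): the state, without advancing time (a new reading comes with each control period).
- cams.camera(name): name is "side" or "top" or "wrist"; returns (picture, depth): 420x560x3 uint8, red, green, blue; 420x560 float32, m along the optical axis (not along the pixel's ray), 0 where there is no reading.
- cams.get_calibration(name): a dict with "fx", "fy", "cx", "cy" (pixels), "view" (4x4, takes a point from world to camera coordinates). Camera axes: x right, y down, z forward; pixel columns grow to the right and rows downward; lengths in m; the calibration is good to about 2 mm. A picture is of the moment at which its call begins: read the wrist's pose just before it. get_calibration takes no time and is no camera call; for the wrist camera it gives the pose at the moment of the call.
- workorder.hand_in(): hands the job in, once; it reports no verdict.
The state is a dict: "time_s": time; "qpos": joint angles; "joint_vel": joint speeds; "tau": joint torques, N m; "ee_pos": TCP position; "eef_rot": TCP orientation; "force": force on the tool from outside, world axes, zero at the start; "moment": the same for the moment, N m; "grip_width": finger opening in m.
Only numpy, scipy, OpenCV 4.12 (cv2) and the standard library are available. Lean on these libraries where they do the work, as an engineer would, in place of code of your own. Each camera call takes 0.05 s, during which the arm holds its last target. There are 200 camera calls.

### The job

Fit the second tier to the tube mixer: slide the long spacer sleeve down the spindle until it sits on the lower tier, then the loose tube disc on top of it with its hub upward, then the black locking knob over the flat head at the top of the spindle, and give the knob a quarter turn, either way, so that it cannot lift off. Lower each part all the way down rather than letting it drop, and leave the short spacer where it stands.

Things in the scene. Friction and masses are not known exactly. Their poses are not given: they have to be found in the camera images.
- tube_mixer: Tube mixer, does not move or turn: flat white housing 170 x 140 x 36 mm; lower tier (white disc 110 mm wide, top at 78 mm, four microtubes whose caps rise about 7 mm above it); upright steel spindle. Origin under the spindle at table height; x from the control panel (dial, display, switch; housing edge at x = -105 mm) to the back, z up.
- spindle_seat (a point): Centre of the seat collar (32 mm wide) on the lower tier, where the long spacer must stand: on the spindle's axis, 84 mm above the table. Axes as the mixer's.
- spindle_tip (a point): Tip of the spindle, 93 mm above spindle_seat. Downward: tapered nose 4.5 mm (9 x 3.6 mm at the tip); flat-sided lock head 5 mm high, 16 mm along x, 8 mm along y; neck 7.6 mm wide, 9.5 mm high; then the round spindle, 16 mm wide, whose shoulder is 74 mm above spindle_seat. x is the head's long direction, parallel to the mixer's x.
- long_spacer_mid (a point): Centre (half-way up) of the long spacer: plain aluminium sleeve standing on the table, 30 mm outside, 19 mm bore, 36 mm high, about 50 g. z is its axis.
- short_spacer_mid (a point): Centre of the short spacer: the same sleeve, only 18 mm high. Not needed; it stays where it is.
- upper_tier_mid (a point): Centre (20 mm above the underside) of the loose upper tier, 40 mm high in all, standing hub up on the table: a boss 36 mm wide and 9 mm high at the bottom, then a white disc 110 mm wide and 6 mm thick with eight tube holes, then the hub, 32 mm wide and 25 mm high; a 19 mm bore goes right through. About 110 g. z points up out of the hub.
- lock_knob_mid (a point): Centre (half-way up) of the black locking knob standing on the table: 52 mm along x, 32 mm across its flat sides (y), 26 mm high, open through the middle, about 60 g. Floor 5 mm thick with a slot 19 mm (x) by 11 mm (y): it passes the lock head only with the long directions parallel, within about 8 degrees. x is the long direction of knob and slot.
- long_spacer: The long spacer; origin at the centre of its underside, z its axis.
- upper_tier: The upper tier; origin at the centre of its underside, z up out of the hub. Fitted, its underside is 36 mm above spindle_seat.
- lock_knob: The locking knob; origin at the centre of its underside. Above the slotted floor is a round space 23 mm wide. Fitted, the underside rests on the hub, 76 mm above spindle_seat, and the lock head stands 2.5 mm clear above the floor; turned a quarter turn, the floor is caught under the head.
Not all that is in view belongs to the job. Of the things that look like the lock_knob, the smallest one is meant. Leave any red look-alike of the long_spacer alone.

How it is judged:
On the way, in this order (a step that is already met when the one before it is completed fails the run):
1. the long spacer stands on the seat collar, round the spindle (horizontal distance between long_spacer_mid and spindle_seat below 0.004 m and z of long_spacer_mid in the frame of spindle_seat between 0.015 and 0.021 m and angle between long_spacer_mid's own z axis and vertical below 0.08 rad), for 0.2 s.
2. the upper tier lies hub up on the long spacer, round the spindle (all of step 1 and horizontal distance between upper_tier_mid and spindle_seat below 0.004 m and z of upper_tier_mid in the frame of spindle_seat between 0.053 and 0.059 m and angle between upper_tier_mid's own z axis and vertical below 0.08 rad), for 0.2 s.
3. the knob is down on the hub, its slot over the lock head (all of step 2 and horizontal distance between lock_knob_mid and spindle_seat below 0.005 m and z of lock_knob_mid in the frame of spindle_seat between 0.086 and 0.092 m and angle between lock_knob_mid's own z axis and vertical below 0.08 rad), for 0.1 s.
At the end, for the whole second after the job is handed in: On the spindle, bottom up: long spacer on the seat collar, upper tier hub up, knob down on the hub (heights within 3 mm, axes within 4 mm, knob 5 mm; tilt under 0.08 rad); the knob turned at least 60 degrees from the lock head's long direction; all at rest (all of step 3 and angle between the x axis of lock_knob_mid and the x axis of spindle_seat, either way round above 1.05 rad and linear speed of each of long_spacer, upper_tier, lock_knob below 0.02 m/s); the robot touches nothing.
It fails at once if the short spacer is shifted by more than 30 mm (distance of short_spacer_mid from where it was at the start of the episode above 0.03 m).
It fails at once if a part is dropped down the spindle (faster than 0.6 m/s on it) ((horizontal distance between long_spacer_mid and spindle_seat below 0.01 m and z of long_spacer_mid in the frame of spindle_seat below 0.099 m and linear speed of long_spacer above 0.6 m/s) or (horizontal distance between upper_tier_mid and spindle_seat below 0.01 m and z of upper_tier_mid in the frame of spindle_seat below 0.099 m and linear speed of upper_tier above 0.6 m/s) or (horizontal distance between lock_knob_mid and spindle_seat below 0.01 m and z of lock_knob_mid in the frame of spindle_seat below 0.099 m and linear speed of lock_knob above 0.6 m/s)).
It also fails if it takes over 72 s, if anything falls off the work surface, if the arm or the gripper's body presses on something with over 40 N, if the wrist force passes 120 N, or if a joint passes its speed limit or range.

## Working session

There is one attempt and no reset: what is moved stays moved. The work goes in short steps, Python scripts to look and compute and a shell command to move; the robot and the scene stay as the last step left them, time stands still between calls to the robot, and variables do not carry over. Pictures are saved under pics/ and viewed, about 8 in all and at most 12, crops included, and the job is handed in when it is done.

```bash
ls; mkdir -p pics
python3 - <<'E'
from station import get_obs,cams
import cv2,numpy as np
o=get_obs();print(o)
for n in("top","side"):
    im,d=cams.camera(n);np.savez(f"pics/{n}0.npz",im=im,d=d,**{k:np.array(v) for k,v in cams.get_calibration(n).items()})
    cv2.imwrite(f"pics/{n}0.png",im[:,:,::-1]);print(n,cams.get_calibration(n))
E
```

```text
pics
{'time_s': 0.0, 'qpos': array([-1.18758643e+00,  3.00451618e-01,  1.52159755e+00, -1.45378152e-05,
        1.32068212e+00, -6.66112516e-02]), 'joint_vel': array([ 2.19517201e-04,  6.15744347e-05, -1.71456910e-04,  6.77511975e-04,
        7.40546749e-04, -1.96205891e-04]), 'tau': array([ 3.03469724e-04, -5.31807554e+01, -3.52737808e+01,  7.08454801e-02,
        2.44062074e-02, -9.88723309e-05]), 'ee_pos': array([ 0.23903977, -0.49506776,  0.22389004]), 'eef_rot': array([-1.57073459e+00,  1.13704103e-03, -1.12097154e+00]), 'force': array([-0.01727145, -0.20883031, -0.05032322]), 'moment': array([ 0.01024937, -0.02845027, -0.00586877]), 'grip_width': 0.09388968551145131}
top {'fx': 396.47213084120443, 'fy': 396.47213084120443, 'cx': 280.64402154825467, 'cy': 210.14001795008707, 'view': array([[-0.00457908, -0.99985278, -0.01653615, -0.00931213],
       [-0.9913343 ,  0.00670979, -0.13119178,  0.5066345 ],
       [ 0.13128342,  0.01579211, -0.99121908,  0.95102068],
       [ 0.        ,  0.        ,  0.        ,  1.        ]])}
side {'fx': 451.2858768198878, 'fy': 451.2858768198878, 'cx': 275.47305424727404, 'cy': 207.4964868298217, 'view': array([[ 0.99997174,  0.00499133,  0.00562277, -0.47771821],
       [ 0.0071786 , -0.41149161, -0.91138528,  0.09761768],
       [-0.00223531,  0.91139988, -0.41151581,  1.13440004],
       [ 0.        ,  0.        ,  0.        ,  1.        ]])}
```

View pics/top0.png

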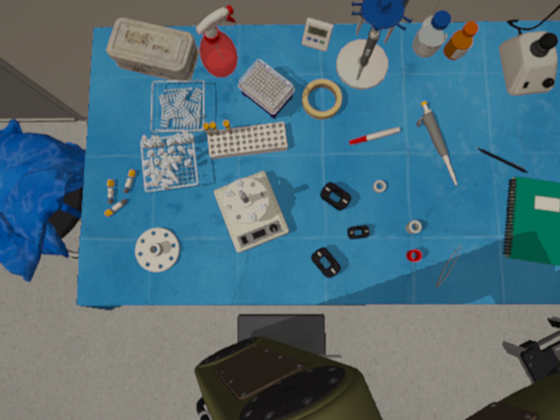

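View pics/side0.png

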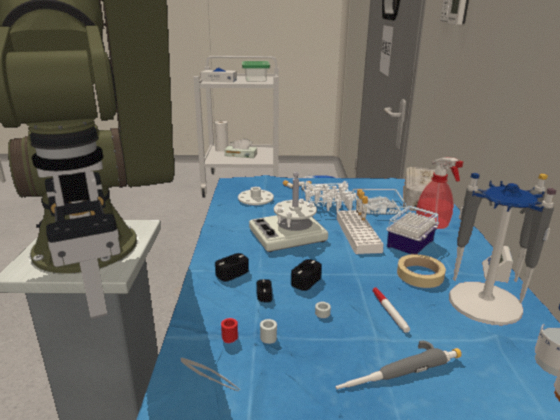

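Top picture: three black knobs at (335,195), (358,232) and (326,262). (358,232) is clearly the smallest, so it is the one meant. Sleeves: tall grey at (415,227) is the long spacer, low grey at (379,186) is the short one, and (415,255) is the red look-alike. The loose tier is at (157,249), and the mixer at (250,208) has its panel towards the robot.

```bash
cat > h.py <<'E'
import numpy as np,cv2
def cloud(d,c):
    v,u=np.mgrid[:d.shape[0],:d.shape[1]]
    p=np.stack([(u-c["cx"])/c["fx"]*d,(v-c["cy"])/c["fy"]*d,d],-1)
    V=np.array(c["view"]);return (p-V[:3,3])@V[:3,:3]
def load(n):
    z=np.load(f"pics/{n}.npz");return z["im"],z["d"],{k:z[k] for k in("fx","fy","cx","cy","view")}
def proj(p,c):
    q=np.array(c["view"])[:3,:3]@p+np.array(c["view"])[:3,3];return q[0]/q[2]*c["fx"]+c["cx"],q[1]/q[2]*c["fy"]+c["cy"]
E
python3 - <<'E'
from h import *
im,d,c=load("top0");P=cloud(d,c)
print("table z",np.median(P[150:180,300:320,2]))
for n,(u,v),r in [("knobA",(335,195),20),("knobB",(358,232),15),("knobC",(326,262),20),("long",(415,227),12),("short",(379,186),12),("red",(415,255),12),("tier",(157,249),30),("mixer",(250,208),50)]:
    Q=P[v-r:v+r,u-r:u+r].reshape(-1,3);Q=Q[Q[:,2]>.008]
    zt=np.percentile(Q[:,2],95);T=Q[Q[:,2]>zt-.005]
    rc=cv2.minAreaRect((T[:,:2]*1000).astype(np.float32))
    print(n,"ztop",zt.round(4),"rect c",np.round(rc[0],1),"size",np.round(rc[1],1),"ang",round(rc[2],1))
# tier disc z 9..17, mixer body z 30..40, lower disc 74..80
def sl(u,v,r,a,b):
    Q=P[v-r:v+r,u-r:u+r].reshape(-1,3);Q=Q[(Q[:,2]>a)&(Q[:,2]<b)];q=(Q[:,:2]*1000).astype(np.float32)
    print(len(Q),cv2.minEnclosingCircle(q),cv2.minAreaRect(q))
sl(157,249,32,.010,.019);sl(157,249,32,.036,.046);sl(250,208,55,.030,.042);sl(250,208,55,.073,.082);sl(250,208,55,.12,.2)
a=cv2.resize(im[160:290,300:440],None,fx=4,fy=4,interpolation=2)
s=load("side0")[0];b=cv2.resize(s[240:350,200:340],None,fx=4,fy=4,interpolation=2)
cv2.imwrite("pics/crop1.png",cv2.resize(np.vstack([a,b])[:,:,::-1],None,fx=.62,fy=.62,interpolation=3))
E
```

```text
table z -0.0005185443098947764
knobA ztop 0.0382 rect c [474.3 -90.1] size [ 72.8 228.2] ang 49.1
knobB ztop 0.0274 rect c [ 451.8 -204.8] size [29.9 51.9] ang 0.4
knobC ztop 0.0386 rect c [385.9 -97.8] size [125.3  65.2] ang 69.5
long ztop 0.0364 rect c [ 463.7 -340.2] size [28.2 27.2] ang 88.3
short ztop 0.0193 rect c [ 472.9 -155.1] size [ 28.7 317.1] ang 42.0
red ztop 0.0367 rect c [ 392.  -190.3] size [ 26.7 325.3] ang 0.4
tier ztop 0.0382 rect c [402.5 143.7] size [345.3  29.9] ang 86.6
mixer ztop 0.0833 rect c [487.   26.1] size [220.5 105.2] ang 51.6
1223 ((409.8512878417969, 294.72900390625), 61.4133415222168) ((411.1747131347656, 300.7164001464844), (110.00330352783203, 110.01334381103516), 7.960041046142578)
90 ((410.923828125, 300.2278137207031), 16.151121139526367) ((411.9602966308594, 300.64068603515625), (31.104400634765625, 29.386259078979492), 89.57218933105469)
1770 ((547.078857421875, 87.48562622070312), 147.50962829589844) ((541.89013671875, 97.08203125), (260.09527587890625, 171.6054229736328), 22.166095733642578)
1330 ((524.6915283203125, 71.20600128173828), 55.12956237792969) ((524.5481567382812, 70.35334777832031), (108.34602355957031, 108.0126953125), 45.12724685668945)
64 ((524.3779907226562, 70.60821533203125), 7.973714351654053) ((523.9146118164062, 70.2397232055664), (13.603875160217285, 14.517316818237305), 61.23517990112305)
```

View pics/crop1.png

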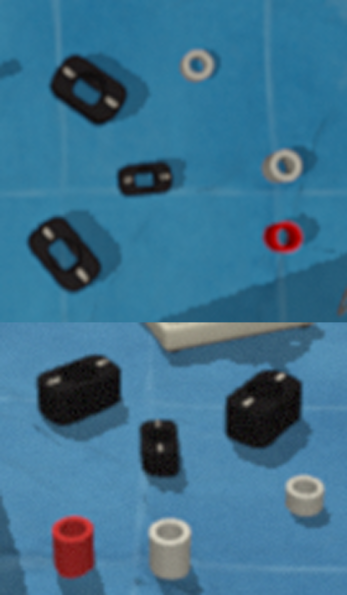

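Crop 1: knob B (top, about (358,232)) is clearly the smallest of the three black knobs: 52x30 mm, top at 27 mm, long side along world y. The grey tall sleeve (top at 36 mm) at (415,227) is the long spacer. The red one lies 67 mm nearer the robot and the 18 mm one further off. The positions fit the sizes given: long spacer (0.464,-0.340), knob (0.452,-0.205), tier (0.411,0.300), spindle (0.524,0.070). Mixer yaw is about 22°.

First move: above the long spacer, then look from the wrist.

```bash
python3 -m handwheel '[{"fingers":0.6,"x":-0.006,"y":0.01,"z":0.04,"spin":0},{"fingers":0.6,"x":-0.012,"y":0.02,"z":0.08,"spin":0},{"fingers":0.6,"x":-0.019,"y":0.03,"z":0.12,"spin":0},{"fingers":0.6,"x":-0.025,"y":0.04,"z":0.16,"spin":0},{"fingers":0.6,"x":-0.031,"y":0.05,"z":0.2,"spin":0},{"fingers":0.6,"x":-0.037,"y":0.06,"z":0.24,"spin":0},{"fingers":0.6,"x":-0.042,"y":0.074,"z":0.27,"spin":0},{"fingers":0.6,"x":-0.042,"y":0.074,"z":0.27,"spin":0},{"fingers":0.6,"x":-0.042,"y":0.074,"z":0.27,"spin":0},{"fingers":0.6,"x":-0.042,"y":0.074,"z":0.27,"spin":0}]' 20
cat >> h.py <<'E'
def snap(n,f):
    from station import cams,get_obs
    c=cams.get_calibration(n);im,d=cams.camera(n)
    np.savez(f"pics/{f}.npz",im=im,d=d,**{k:np.array(v) for k,v in c.items()});cv2.imwrite(f"pics/{f}.png",im[:,:,::-1]);return im,d,c
def mask(P,lo,hi,c=None,r=None):
    m=(P[...,2]>lo)&(P[...,2]<hi)
    if c is not None: m&=np.hypot(P[...,0]-c[0],P[...,1]-c[1])<r
    return m
def circ(P,m):
    q=(P[m][:,:2]*1000).astype(np.float32);return len(q),np.round(cv2.minEnclosingCircle(q)[0],1),np.round(cv2.minEnclosingCircle(q)[1],1),[np.round(x,1) for x in cv2.minAreaRect(q)]
E
python3 - <<'E'
from h import *
im,d,c=snap("wrist","w1");P=cloud(d,c);print(circ(P,mask(P,.031,.045,(.464,-.34),.035)))
E
```

```text
time_s: 1.1
ee_pos: [0.4635, -0.3408, 0.1508]
eef_rot: [-1.571, -0.0, -1.122]
force: [-0.9, -0.4, 1.2]
grip_width: 0.075
(494, array([ 466. , -340.5]), np.float64(15.2), [array([ 466.5, -340.8]), array([29.6, 29.1]), np.float64(25.2)])
```

View pics/w1.png

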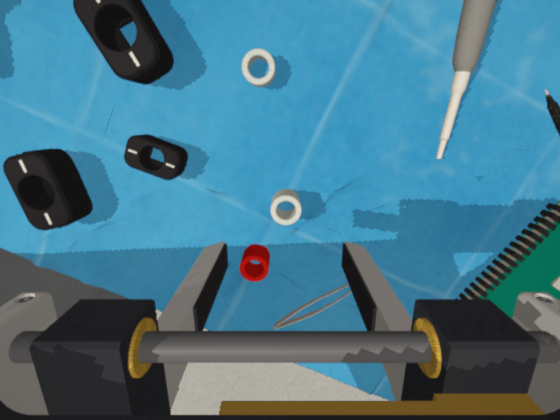

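Wrist picture 1: the long spacer is at (285,208), centred between the jaws, and the red sleeve at (255,262) is off to the side and clear. Two measurements agree on (0.466,-0.3405). I'll descend and grip.

```bash
python3 -m handwheel '[{"fingers":0.6,"x":0.001,"y":0.03,"z":0.0024,"spin":0},{"fingers":0.6,"x":0.001,"y":0.06,"z":0.0024,"spin":0},{"fingers":0.6,"x":0.001,"y":0.09,"z":0.0024,"spin":0},{"fingers":0.6,"x":0.001,"y":0.11,"z":0.0024,"spin":0},{"fingers":0.6,"x":0.001,"y":0.124,"z":0.0024,"spin":0},{"fingers":0.6,"x":0.001,"y":0.124,"z":0.0024,"spin":0},{"fingers":-1,"x":0.001,"y":0.124,"z":0.0024,"spin":0},{"fingers":-1,"x":0.001,"y":0.124,"z":0.0024,"spin":0},{"fingers":-1,"x":0.001,"y":0.124,"z":0.0024,"spin":0},{"fingers":-1,"x":0.001,"y":0.124,"z":0.0024,"spin":0}]' 25
python3 -m handwheel '[{"fingers":-1,"x":0,"y":0,"z":0,"spin":0},{"fingers":-1,"x":0,"y":0,"z":0,"spin":0},{"fingers":-1,"x":0,"y":0,"z":0,"spin":0},{"fingers":-1,"x":0,"y":-0.02,"z":0,"spin":0},{"fingers":-1,"x":0,"y":-0.06,"z":0,"spin":0},{"fingers":-1,"x":0,"y":-0.1,"z":0,"spin":0},{"fingers":-1,"x":0,"y":-0.14,"z":0,"spin":0},{"fingers":-1,"x":0,"y":-0.18,"z":0,"spin":0},{"fingers":-1,"x":0,"y":-0.22,"z":0,"spin":0},{"fingers":-1,"x":0,"y":-0.22,"z":0,"spin":0}]'
```

```text
time_s: 2.15
ee_pos: [0.4668, -0.3401, 0.0271]
eef_rot: [-1.57, -0.001, -1.121]
force: [0.1, 0.7, 0.0]
grip_width: 0.0464
time_s: 3.15
ee_pos: [0.4678, -0.3408, 0.2521]
eef_rot: [-1.567, -0.008, -1.121]
force: [0.7, 0.5, -1.1]
grip_width: 0.0293
```

```bash
python3 -m handwheel '[{"fingers":-1,"x":-0.03,"y":0,"z":0.02,"spin":0},{"fingers":-1,"x":-0.07,"y":0,"z":0.047,"spin":0},{"fingers":-1,"x":-0.11,"y":0,"z":0.074,"spin":0},{"fingers":-1,"x":-0.15,"y":0,"z":0.1,"spin":0},{"fingers":-1,"x":-0.19,"y":0,"z":0.127,"spin":0},{"fingers":-1,"x":-0.23,"y":0,"z":0.154,"spin":0},{"fingers":-1,"x":-0.27,"y":0,"z":0.18,"spin":0},{"fingers":-1,"x":-0.31,"y":0,"z":0.207,"spin":0},{"fingers":-1,"x":-0.335,"y":0,"z":0.224,"spin":0},{"fingers":-1,"x":-0.3447,"y":0,"z":0.2303,"spin":0}]'
python3 -m handwheel '[{"fingers":-1,"x":0,"y":0,"z":0,"spin":0},{"fingers":-1,"x":0,"y":0,"z":0,"spin":0},{"fingers":-1,"x":0,"y":0,"z":0,"spin":0},{"fingers":-1,"x":0,"y":0,"z":0,"spin":0},{"fingers":-1,"x":0,"y":0,"z":0,"spin":0},{"fingers":-1,"x":0,"y":0,"z":0,"spin":0},{"fingers":-1,"x":0,"y":0,"z":0,"spin":0},{"fingers":-1,"x":0,"y":0,"z":0,"spin":0},{"fingers":-1,"x":0,"y":0,"z":0,"spin":0},{"fingers":-1,"x":0,"y":0,"z":0,"spin":0}]'
python3 - <<'E'
from h import *
from station import get_obs
im,d,c=snap("wrist","w2");P=cloud(d,c);print(get_obs()["ee_pos"])
S=np.array([.524,.0703])
print("ltier",circ(P,mask(P,.074,.0805,S,.062)))
print("spindle",circ(P,mask(P,.165,.185,S,.02)),circ(P,mask(P,.10,.158,S,.02)))
print("house",circ(P,mask(P,.03,.042,S,.14)))
print("spacer",circ(P,mask(P,.205,.28,S,.03)))
im,d,c=snap("side","s2");P=cloud(d,c)
print("sp",circ(P,mask(P,.1,.185,S,.025)))
m=mask(P,.1,.185,S,.025);print(P[m][:,2].max(),P[m].mean(0))
u,v=map(int,proj(np.array([.524,.07,.2]),c));print(u,v)
a=cv2.resize(im[v-50:v+60,u-70:u+70],None,fx=4,fy=4,interpolation=2);b=cv2.resize(load("w2")[0],(560,420))
cv2.imwrite("pics/c2.png",cv2.resize(np.vstack([a,b])[:,:,::-1],None,fx=.69,fy=.69,interpolation=3))
E
```

```text
time_s: 4.15
ee_pos: [0.5239, 0.0731, 0.2455]
eef_rot: [-1.572, 0.001, -1.118]
force: [-0.7, -0.5, -1.6]
grip_width: 0.0294
time_s: 5.15
ee_pos: [0.5241, 0.0706, 0.2464]
eef_rot: [-1.571, 0.0, -1.121]
force: [-0.2, -0.1, -0.3]
grip_width: 0.0298
[0.52414015 0.07063957 0.24645548]
ltier (5266, array([526.9,  71.1]), np.float64(55.1), [array([528.6,  72.2]), array([106. , 109.4]), np.float64(25.0)])
spindle (174, array([527.3,  71. ]), np.float64(8.2), [array([527.3,  71.4]), array([15.9,  7.5]), np.float64(25.5)]) (268, array([527.4,  71.4]), np.float64(8.0), [array([528.6,  71.9]), array([13.3, 15.9]), np.float64(20.6)])
house (4352, array([528.1,  85.6]), np.float64(124.0), [array([530.8,  80.5]), array([205. , 160.9]), np.float64(28.4)])
spacer (5028, array([532.5,  74.8]), np.float64(27.1), [array([524.3,  69.1]), array([30.5, 53.6]), np.float64(34.6)])
sp (171, array([526.3,  68.7]), np.float64(9.2), [array([525.9,  68.3]), array([15.7, 16.7]), np.float64(49.8)])
0.1775214237722717 [0.52676525 0.06613445 0.13744663]
294 163
```

View pics/c2.png

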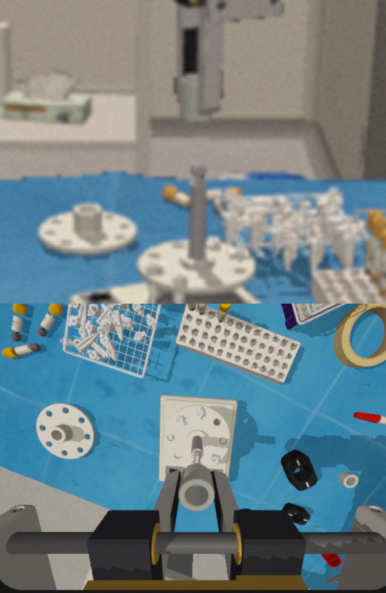

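Picture 2: the sleeve hangs upright in the jaws above the spindle. In the side crop the sleeve is slightly left of the spindle (-x), by 2–3 mm, and the wrist cloud agrees with the spindle at x≈0.527. I'll measure the sleeve in the same cameras to get the relative offset.

Run:
```python
from h import *
S=np.array([.525,.0706])
for f in("w2","s2"):
    im,d,c=load(f);P=cloud(d,c)
    for lo,hi in[(.25,.254),(.254,.258),(.258,.262),(.212,.222),(.222,.232),(.232,.242)]:
        m=mask(P,lo,hi,S,.03)
        if m.sum()>4: print(f,lo,circ(P,m))
    # per-row column centres around the spindle axis
    if f=="s2":
        for z in(.225,.235,.13,.15,.165):
            u,v=proj(np.array([.525,.07,z]),c);v=int(round(v));r=slice(int(u)-25,int(u)+25)
            k=np.where(abs(d[v,r]-(np.array(c["view"])@[.525,.07,z,1])[2])<.03)[0]
            print(z,v,k.size and (k.min()+r.start,k.max()+r.start,(k.min()+k.max())/2+r.start), P[v,int(u),:])
```

```text
w2 0.25 (409, array([532.9,  75.1]), np.float64(26.9), [array([525.2,  72.8]), array([25.4, 53.1]), np.float64(17.0)])
w2 0.254 (1431, array([532.9,  75.1]), np.float64(26.8), [array([524.2,  69.1]), array([30.4, 53.1]), np.float64(34.3)])
w2 0.258 (191, array([532.8,  75.1]), np.float64(26.9), [array([525.5,  71.6]), array([18.1, 53.7]), np.float64(25.9)])
w2 0.212 (32, array([526.1,  72.2]), np.float64(13.7), [array([525.7,  74.1]), array([22.4, 24.9]), np.float64(89.4)])
w2 0.222 (419, array([532.7,  75. ]), np.float64(20.7), [array([526.7,  70.3]), array([25.2, 40.6]), np.float64(37.9)])
w2 0.232 (748, array([532.7,  75. ]), np.float64(26.8), [array([526.2,  70.5]), array([25.5, 53. ]), np.float64(35.0)])
s2 0.25 (35, array([523.4,  68.5]), np.float64(27.4), [array([520.5,  66.6]), array([20.6, 53.8]), np.float64(34.4)])
s2 0.254 (37, array([523.8,  67.3]), np.float64(25.7), [array([521.3,  66.2]), array([23.7, 49.6]), np.float64(31.4)])
s2 0.258 (27, array([523.9,  67.7]), np.float64(26.3), [array([523.5,  67.4]), array([20. , 51.5]), np.float64(28.6)])
s2 0.212 (5, array([521.3,  62.5]), np.float64(12.6), [array([520.5,  59.9]), array([ 5.4, 25.1]), np.float64(73.9)])
s2 0.222 (45, array([522.3,  70.1]), np.float64(22.4), [array([518.3,  65.2]), array([18.6, 44.5]), np.float64(50.7)])
s2 0.232 (63, array([523.1,  68.8]), np.float64(29.6), [array([518.4,  64.1]), array([19.5, 59. ]), np.float64(44.7)])
0.225 153 (np.int64(289), np.int64(302), np.float64(295.5)) [0.52297127 0.04812031 0.23277358]
0.235 149 (np.int64(288), np.int64(303), np.float64(295.5)) [0.52305858 0.05582034 0.24036735]
0.13 189 (np.int64(293), np.int64(298), np.float64(295.5)) [0.52327946 0.06286492 0.13390851]
0.15 182 (np.int64(293), np.int64(298), np.float64(295.5)) [0.52278132 0.06106551 0.15344131]
0.165 176 (np.int64(294), np.int64(297), np.float64(295.5)) [0.52252863 0.06365973 0.16840014]
```

```bash
cat >> h.py <<'E'
def rect(im,c,z,ctr,half=.04,ppm=8000):
    "orthophoto of plane z: pixel (i,j)-> x=ctr0-half+i/ppm (col), y (row)"
    n=int(2*half*ppm);g=np.mgrid[:n,:n]
    X=np.stack([ctr[0]-half+g[1]/ppm,ctr[1]-half+g[0]/ppm,np.full((n,n),z)],-1)
    V=np.array(c["view"]);q=X@V[:3,:3].T+V[:3,3]
    return cv2.remap(im,(q[...,0]/q[...,2]*c["fx"]+c["cx"]).astype(np.float32),(q[...,1]/q[...,2]*c["fy"]+c["cy"]).astype(np.float32),1)
E
python3 - <<'E'
from h import *
im,d,c=load("w2");ctr=(.526,.071)
for z,n in((.2555,"sleeve"),(.170,"head")):
    r=rect(im,c,z,ctr);cv2.imwrite(f"pics/r_{n}.png",r[:,:,::-1])
    g=cv2.medianBlur(cv2.cvtColor(r,cv2.COLOR_RGB2GRAY),9)
    for R in((.0085,.0105),(.0140,.016)):
        h=cv2.HoughCircles(g,cv2.HOUGH_GRADIENT,1,100,param1=60,param2=12,minRadius=int(R[0]*8000),maxRadius=int(R[1]*8000))
        if h is not None:
            for x,y,q in h[0][:2]: print(n,"c mm",(ctr[0]-.04+x/8000)*1000,(ctr[1]-.04+y/8000)*1000,"r",q/8)
a=[cv2.imread(f"pics/r_{n}.png") for n in("sleeve","head")]
cv2.imwrite("pics/r2.png",cv2.resize(np.hstack(a),(800,400)))
E
```

```text
sleeve c mm 523.0625 70.4375 r 9.7375
sleeve c mm 539.43756 79.1875 r 9.575
sleeve c mm 535.4375 75.4375 r 14.8
sleeve c mm 523.81256 70.8125 r 14.9625
head c mm 531.1875 90.93749 r 9.2625
```

View pics/r2.png

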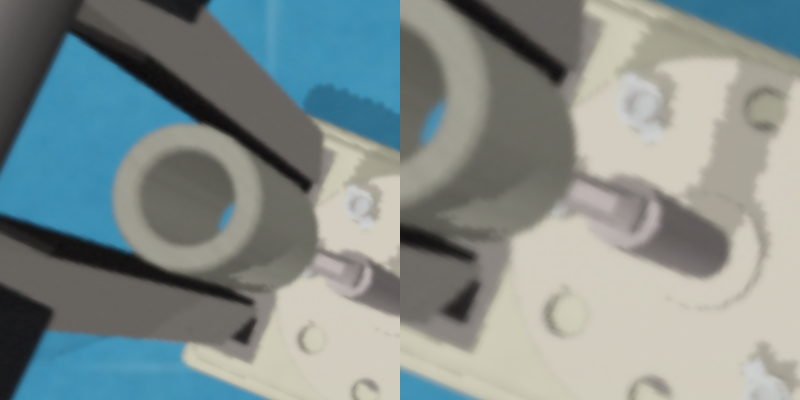

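Orthophoto (picture 5 viewed): the sleeve centre in the wrist frame is (523.8,70.8) and the spindle is (527.3,71.3). The shift is +3.3 mm x, +0.6 mm y, which agrees with the side view and the top/wrist differences. I'll shift and lower onto the nose.

```bash
python3 -m handwheel '[{"fingers":-1,"x":0.0008,"y":0,"z":0.0033,"spin":0},{"fingers":-1,"x":0.0008,"y":0.01,"z":0.0033,"spin":0},{"fingers":-1,"x":0.0008,"y":0.02,"z":0.0033,"spin":0},{"fingers":-1,"x":0.0008,"y":0.03,"z":0.0033,"spin":0},{"fingers":-1,"x":0.0008,"y":0.037,"z":0.0033,"spin":0},{"fingers":-1,"x":0.0008,"y":0.043,"z":0.0033,"spin":0},{"fingers":-1,"x":0.0008,"y":0.05,"z":0.0033,"spin":0},{"fingers":-1,"x":0.0008,"y":0.056,"z":0.0033,"spin":0},{"fingers":-1,"x":0.0008,"y":0.062,"z":0.0033,"spin":0},{"fingers":-1,"x":0.0008,"y":0.062,"z":0.0033,"spin":0}]'
```

```text
time_s: 6.25
ee_pos: [0.5272, 0.0713, 0.1836]
eef_rot: [-1.572, 0.0, -1.121]
force: [-0.3, 0.5, -0.2]
grip_width: 0.0293
```

```bash
python3 -m handwheel '[{"fingers":-1,"x":0,"y":0.01,"z":0,"spin":0},{"fingers":-1,"x":0,"y":0.02,"z":0,"spin":0},{"fingers":-1,"x":0,"y":0.03,"z":0,"spin":0},{"fingers":-1,"x":0,"y":0.04,"z":0,"spin":0},{"fingers":-1,"x":0,"y":0.05,"z":0,"spin":0},{"fingers":-1,"x":0,"y":0.06,"z":0,"spin":0},{"fingers":-1,"x":0,"y":0.066,"z":0,"spin":0},{"fingers":-1,"x":0,"y":0.07,"z":0,"spin":0},{"fingers":-1,"x":0,"y":0.073,"z":0,"spin":0},{"fingers":-1,"x":0,"y":0.073,"z":0,"spin":0}]'
```

```text
time_s: 7.25
ee_pos: [0.5274, 0.0713, 0.1113]
eef_rot: [-1.571, 0.0, -1.121]
force: [-0.3, -0.3, -1.0]
grip_width: 0.0297
```

```bash
python3 -m handwheel '[{"fingers":-1,"x":0,"y":0.001,"z":0,"spin":0},{"fingers":-1,"x":0,"y":0.001,"z":0,"spin":0},{"fingers":0.4,"x":0,"y":0.001,"z":0,"spin":0},{"fingers":0.4,"x":0,"y":0.001,"z":0,"spin":0},{"fingers":0.4,"x":0,"y":0.001,"z":0,"spin":0},{"fingers":0.4,"x":0,"y":0.001,"z":0,"spin":0},{"fingers":0.4,"x":0,"y":0,"z":0,"spin":0},{"fingers":0.4,"x":0,"y":-0.02,"z":0,"spin":0},{"fingers":0.4,"x":0,"y":-0.05,"z":0,"spin":0},{"fingers":0.4,"x":0,"y":-0.09,"z":0,"spin":0}]'
python3 -m handwheel '[{"fingers":0.4,"x":0,"y":-0.03,"z":0,"spin":0},{"fingers":0.4,"x":0,"y":-0.06,"z":0,"spin":0},{"fingers":0.4,"x":0,"y":-0.06,"z":-0.02,"spin":0},{"fingers":0.4,"x":0,"y":-0.06,"z":-0.05,"spin":0},{"fingers":0.4,"x":0,"y":-0.06,"z":-0.05,"spin":0},{"fingers":0.4,"x":0,"y":-0.06,"z":-0.05,"spin":0},{"fingers":0.4,"x":0,"y":-0.06,"z":-0.05,"spin":0},{"fingers":0.4,"x":0,"y":-0.06,"z":-0.05,"spin":0},{"fingers":0.4,"x":0,"y":-0.06,"z":-0.05,"spin":0},{"fingers":0.4,"x":0,"y":-0.06,"z":-0.05,"spin":0}]'
python3 - <<'E'
from h import *
S=np.array([.5273,.0713])
im,d,c=snap("wrist","w3");P=cloud(d,c)
print("sleeve top",circ(P,mask(P,.115,.125,S,.022)),np.median(P[mask(P,.10,.13,S,.016)&~mask(P,0,1,S,.0095)][:,2]))
for lo,hi in((.166,.172),(.168,.175),(.160,.1715)):print("head",circ(P,mask(P,lo,hi,S,.02)))
q=P[mask(P,.03,.041,S,.2)][:,:2]*1000;h=cv2.convexHull(q.astype(np.float32));print(cv2.minAreaRect(h))
print("tier disc",circ(P,mask(P,.011,.019,(.412,.3),.06)),"hub",circ(P,mask(P,.036,.044,(.412,.3),.025)))
E
```

```text
time_s: 8.25
ee_pos: [0.5267, 0.0713, 0.2014]
eef_rot: [-1.573, 0.001, -1.121]
force: [0.7, 0.8, 1.3]
grip_width: 0.0659
time_s: 9.25
ee_pos: [0.4826, 0.0497, 0.2613]
eef_rot: [-1.571, 0.0, -1.121]
force: [-0.2, -0.5, -1.3]
grip_width: 0.0656
sleeve top (365, array([526.6,  71. ]), np.float64(15.0), [array([527.3,  71.4]), array([28.5, 29.5]), np.float64(21.1)]) 0.12015766814471088
head (4, array([530.5,  71.2]), np.float64(5.3), [array([531.6,  70.3]), array([10.6,  2.8]), np.float64(49.1)])
head (71, array([527. ,  71.4]), np.float64(8.0), [array([527.2,  71.5]), array([15.5,  7.6]), np.float64(25.9)])
head (4, array([530.5,  71.2]), np.float64(5.3), [array([531.6,  70.3]), array([10.6,  2.8]), np.float64(49.1)])
((512.2066650390625, 77.84269714355469), (393.1296081542969, 209.55783081054688), 76.94063568115234)
tier disc (4341, array([413.9, 300.6]), np.float64(55.9), [array([414. , 300.8]), array([110. , 109.2]), np.float64(53.4)]) hub (398, array([413.6, 300. ]), np.float64(16.7), [array([413.9, 300.2]), array([31.9, 31.5]), np.float64(16.6)])
```

The sleeve top reads 0.1202, as it should (seat 84 + 36 mm), centred on the spindle. The lock-head yaw is about 25.7°. Next the tier at (413.8,300.4).

```bash
python3 -m handwheel '[{"fingers":0.6,"x":-0.035,"y":0,"z":0.006,"spin":0},{"fingers":0.6,"x":-0.075,"y":0,"z":0.013,"spin":0},{"fingers":0.6,"x":-0.115,"y":0.02,"z":0.02,"spin":0},{"fingers":0.6,"x":-0.155,"y":0.04,"z":0.028,"spin":0},{"fingers":0.6,"x":-0.195,"y":0.06,"z":0.036,"spin":0},{"fingers":0.6,"x":-0.23,"y":0.08,"z":0.043,"spin":0},{"fingers":0.6,"x":-0.2556,"y":0.1,"z":0.0471,"spin":0},{"fingers":0.6,"x":-0.2556,"y":0.11,"z":0.0471,"spin":0},{"fingers":0.6,"x":-0.2556,"y":0.11,"z":0.0471,"spin":0},{"fingers":0.6,"x":-0.2556,"y":0.11,"z":0.0471,"spin":0}]'
python3 - <<'E'
from h import *
im,d,c=snap("wrist","w4");P=cloud(d,c)
print("tier disc",circ(P,mask(P,.011,.019,(.412,.3),.06)),"hub",circ(P,mask(P,.036,.044,(.412,.3),.025)))
E
```

```text
time_s: 10.3
ee_pos: [0.4142, 0.2996, 0.152]
eef_rot: [-1.57, -0.0, -1.122]
force: [0.0, 0.3, 0.2]
grip_width: 0.0752
tier disc (6878, array([413.6, 301.2]), np.float64(55.2), [array([414. , 301.4]), array([109.5, 109. ]), np.float64(25.7)]) hub (585, array([414.1, 301.3]), np.float64(16.1), [array([414.2, 301.2]), array([31.5, 30.8]), np.float64(24.6)])
```

```bash
python3 -m handwheel '[{"fingers":0.6,"x":-0.001,"y":0.03,"z":0.0005,"spin":0},{"fingers":0.6,"x":-0.001,"y":0.06,"z":0.0005,"spin":0},{"fingers":0.6,"x":-0.001,"y":0.085,"z":0.0005,"spin":0},{"fingers":0.6,"x":-0.001,"y":0.1,"z":0.0005,"spin":0},{"fingers":0.6,"x":-0.001,"y":0.113,"z":0.0005,"spin":0},{"fingers":0.6,"x":-0.001,"y":0.113,"z":0.0005,"spin":0},{"fingers":-1,"x":-0.001,"y":0.113,"z":0.0005,"spin":0},{"fingers":-1,"x":-0.001,"y":0.113,"z":0.0005,"spin":0},{"fingers":-1,"x":-0.001,"y":0.113,"z":0.0005,"spin":0},{"fingers":-1,"x":-0.001,"y":0.113,"z":0.0005,"spin":0}]' 35
python3 -m handwheel '[{"fingers":-1,"x":0,"y":0,"z":0,"spin":0},{"fingers":-1,"x":0,"y":0,"z":0,"spin":0},{"fingers":-1,"x":0,"y":0,"z":0,"spin":0},{"fingers":-1,"x":0,"y":-0.02,"z":0,"spin":0},{"fingers":-1,"x":0,"y":-0.05,"z":0,"spin":0},{"fingers":-1,"x":0,"y":-0.09,"z":0,"spin":0},{"fingers":-1,"x":0,"y":-0.13,"z":0,"spin":0},{"fingers":-1,"x":0,"y":-0.17,"z":0,"spin":0},{"fingers":-1,"x":0,"y":-0.2,"z":0,"spin":0},{"fingers":-1,"x":0,"y":-0.2,"z":0,"spin":0}]'
```

```text
time_s: 11.35
ee_pos: [0.4139, 0.3015, 0.039]
eef_rot: [-1.57, 0.0, -1.121]
force: [0.2, -0.6, -0.6]
grip_width: 0.0467
time_s: 12.35
ee_pos: [0.4147, 0.302, 0.2424]
eef_rot: [-1.564, 0.001, -1.121]
force: [-0.4, -0.4, -1.4]
grip_width: 0.0316
```

```bash
python3 -m handwheel '[{"fingers":-1,"x":0.02,"y":-0.01,"z":0,"spin":0},{"fingers":-1,"x":0.05,"y":-0.01,"z":0,"spin":0},{"fingers":-1,"x":0.08,"y":-0.01,"z":0,"spin":0},{"fingers":-1,"x":0.115,"y":-0.01,"z":0.001,"spin":0},{"fingers":-1,"x":0.15,"y":-0.01,"z":0.001,"spin":0},{"fingers":-1,"x":0.185,"y":-0.01,"z":0.002,"spin":0},{"fingers":-1,"x":0.22,"y":-0.01,"z":0.002,"spin":0},{"fingers":-1,"x":0.245,"y":-0.01,"z":0.002,"spin":0},{"fingers":-1,"x":0.2562,"y":-0.01,"z":0.0021,"spin":0},{"fingers":-1,"x":0.2562,"y":-0.01,"z":0.0021,"spin":0}]'
python3 -m handwheel '[{"fingers":-1,"x":0,"y":0,"z":0,"spin":0},{"fingers":-1,"x":0,"y":0,"z":0,"spin":0},{"fingers":-1,"x":0,"y":0,"z":0,"spin":0},{"fingers":-1,"x":0,"y":0,"z":0,"spin":0},{"fingers":-1,"x":0,"y":0,"z":0,"spin":0},{"fingers":-1,"x":0,"y":0,"z":0,"spin":0},{"fingers":-1,"x":0,"y":0,"z":0,"spin":0},{"fingers":-1,"x":0,"y":0,"z":0,"spin":0},{"fingers":-1,"x":0,"y":0,"z":0,"spin":0},{"fingers":-1,"x":0,"y":0,"z":0,"spin":0}]'
python3 - <<'E'
from h import *
im,d,c=snap("wrist","w5");P=cloud(d,c);S=(.5273,.0713)
for lo,hi in((.218,.230),(.221,.227)): print("disc",circ(P,mask(P,lo,hi,S,.06)))
m=mask(P,.218,.230,S,.06);Q=P[m];n=np.linalg.svd(Q-Q.mean(0),full_matrices=0)[2][2];print("z",np.median(Q[:,2]),"normal",n)
ctr=(.527,.071);r=rect(im,c,.252,ctr);g=cv2.medianBlur(cv2.cvtColor(r,cv2.COLOR_RGB2GRAY),9)
for R in((.0085,.0105),(.015,.017)):
    h=cv2.HoughCircles(g,cv2.HOUGH_GRADIENT,1,100,param1=60,param2=12,minRadius=int(R[0]*8000),maxRadius=int(R[1]*8000))
    if h is not None:
        for x,y,q in h[0][:2]: print("c mm",(ctr[0]-.04+x/8000)*1000,(ctr[1]-.04+y/8000)*1000,"r",q/8)
s,ds,cs=snap("side","s5");u,v=map(int,proj(np.array([.524,.07,.2]),cs))
a=cv2.resize(s[v-50:v+50,u-70:u+70],None,fx=4,fy=4,interpolation=2)
cv2.imwrite("pics/c5.png",np.hstack([cv2.resize(a,(400,286)),cv2.resize(r,(286,286))])[:,:,::-1])
E
```

```text
time_s: 13.35
ee_pos: [0.527, 0.0709, 0.2474]
eef_rot: [-1.572, 0.001, -1.123]
force: [0.6, 0.5, -2.0]
grip_width: 0.0313
time_s: 14.35
ee_pos: [0.527, 0.0715, 0.2484]
eef_rot: [-1.571, 0.0, -1.121]
force: [-0.1, 0.0, -1.6]
grip_width: 0.0312
disc (12421, array([526.8,  71.7]), np.float64(55.3), [array([528.1,  71.5]), array([109.5, 107.7]), np.float64(77.1)])
disc (12042, array([526.8,  71.7]), np.float64(55.3), [array([528.1,  71.5]), array([109.5, 107.7]), np.float64(77.1)])
z 0.22510242347739043 normal [-2.78020093e-04 -2.08831547e-04  9.99999940e-01]
c mm 528.3125 72.31251 r 9.4875
c mm 498.8125 108.5625 r 9.6
c mm 535.1875 76.1875 r 16.225
c mm 552.3125 51.5625 r 15.3625
```

View pics/c5.png

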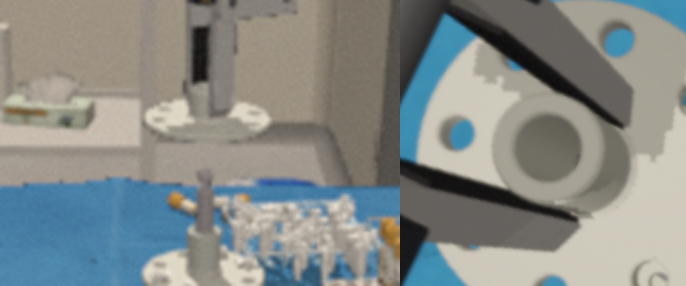

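Picture 6: the tier is level in the jaws (normal within 0.5 mrad) with its disc centre at (527,71.6), within 0.5 mm of the spindle. The sleeve stands on the lower tier. Lowering.

```bash
python3 -m handwheel '[{"fingers":-1,"x":0,"y":0.01,"z":0,"spin":0},{"fingers":-1,"x":0,"y":0.02,"z":0,"spin":0},{"fingers":-1,"x":0,"y":0.028,"z":0,"spin":0},{"fingers":-1,"x":0,"y":0.034,"z":0,"spin":0},{"fingers":-1,"x":0,"y":0.038,"z":0,"spin":0},{"fingers":-1,"x":0,"y":0.042,"z":0,"spin":0},{"fingers":-1,"x":0,"y":0.047,"z":0,"spin":0},{"fingers":-1,"x":0,"y":0.052,"z":0,"spin":0},{"fingers":-1,"x":0,"y":0.06,"z":0,"spin":0},{"fingers":-1,"x":0,"y":0.06,"z":0,"spin":0}]'
python3 -m handwheel '[{"fingers":-1,"x":0,"y":0.004,"z":0,"spin":0},{"fingers":-1,"x":0,"y":0.01,"z":0,"spin":0},{"fingers":-1,"x":0,"y":0.015,"z":0,"spin":0},{"fingers":-1,"x":0,"y":0.02,"z":0,"spin":0},{"fingers":-1,"x":0,"y":0.024,"z":0,"spin":0},{"fingers":-1,"x":0,"y":0.027,"z":0,"spin":0},{"fingers":-1,"x":0,"y":0.029,"z":0,"spin":0},{"fingers":-1,"x":0,"y":0.0295,"z":0,"spin":0},{"fingers":-1,"x":0,"y":0.0295,"z":0,"spin":0},{"fingers":-1,"x":0,"y":0.0295,"z":0,"spin":0}]'
```

```text
time_s: 15.45
ee_pos: [0.5266, 0.0715, 0.1872]
eef_rot: [-1.572, 0.001, -1.121]
force: [-0.7, -1.0, -1.6]
grip_width: 0.0316
time_s: 16.45
ee_pos: [0.5271, 0.0715, 0.1591]
eef_rot: [-1.571, -0.0, -1.121]
force: [0.4, 0.4, -1.5]
grip_width: 0.0314
```

```bash
python3 -m handwheel '[{"fingers":-1,"x":0,"y":0.001,"z":0,"spin":0},{"fingers":-1,"x":0,"y":0.0015,"z":0,"spin":0},{"fingers":-1,"x":0,"y":0.0015,"z":0,"spin":0},{"fingers":0.4,"x":0,"y":0.0015,"z":0,"spin":0},{"fingers":0.4,"x":0,"y":0.0015,"z":0,"spin":0},{"fingers":0.4,"x":0,"y":0.0015,"z":0,"spin":0},{"fingers":0.4,"x":0,"y":0.0015,"z":0,"spin":0},{"fingers":0.4,"x":0,"y":-0.01,"z":0,"spin":0},{"fingers":0.4,"x":0,"y":-0.05,"z":0,"spin":0},{"fingers":0.4,"x":0,"y":-0.09,"z":0,"spin":0}]'
python3 - <<'E'
from h import *
im,d,c=snap("wrist","w6");P=cloud(d,c);S=(.5273,.0713)
m=mask(P,.125,.145,S,.06);Q=P[m];print("disc z",np.median(Q[:,2]),circ(P,m))
m=mask(P,.154,.164,S,.02)&~mask(P,.15,.17,S,.0095);print("hub",np.median(P[m][:,2]),circ(P,m))
print("head",circ(P,mask(P,.166,.1745,S,.011)))
E
```

```text
time_s: 17.45
ee_pos: [0.5266, 0.0715, 0.2506]
eef_rot: [-1.572, 0.0, -1.121]
force: [0.5, 0.1, 0.3]
grip_width: 0.0657
disc z 0.1353190308622534 (7920, array([527. ,  71.6]), np.float64(55.1), [array([527.1,  71.9]), array([109.1, 109.8]), np.float64(75.3)])
hub 0.1601281461088891 (636, array([527.3,  71.4]), np.float64(16.4), [array([527.3,  71.8]), array([31.4, 31.9]), np.float64(84.8)])
head (69, array([526.9,  72.1]), np.float64(8.2), [array([527.2,  71.4]), array([15.9,  7.9]), np.float64(21.6)])
```

The tier is seated (disc top 135 mm, hub top 160 mm, centred). Next the knob, turning the tool to yaw 0.

```bash
python3 -m handwheel '[{"fingers":0.6,"x":0.025,"y":0,"z":-0.021,"spin":-7},{"fingers":0.6,"x":0.05,"y":0,"z":-0.043,"spin":-14},{"fingers":0.6,"x":0.075,"y":0,"z":-0.064,"spin":-21},{"fingers":0.6,"x":0.1,"y":0.02,"z":-0.085,"spin":-28},{"fingers":0.6,"x":0.125,"y":0.035,"z":-0.107,"spin":-35},{"fingers":0.6,"x":0.15,"y":0.05,"z":-0.128,"spin":-42},{"fingers":0.6,"x":0.175,"y":0.065,"z":-0.149,"spin":-49},{"fingers":0.6,"x":0.2,"y":0.08,"z":-0.171,"spin":-56},{"fingers":0.6,"x":0.2174,"y":0.09,"z":-0.1857,"spin":-64.2},{"fingers":0.6,"x":0.2174,"y":0.1,"z":-0.1857,"spin":-64.2}]'
python3 -m handwheel '[{"fingers":0.6,"x":0,"y":0,"z":0,"spin":0},{"fingers":0.6,"x":0,"y":0,"z":0,"spin":0},{"fingers":0.6,"x":0,"y":0,"z":0,"spin":0},{"fingers":0.6,"x":0,"y":0,"z":0,"spin":0},{"fingers":0.6,"x":0,"y":0,"z":0,"spin":0},{"fingers":0.6,"x":0,"y":0,"z":0,"spin":0},{"fingers":0.6,"x":0,"y":0,"z":0,"spin":0},{"fingers":0.6,"x":0,"y":0,"z":0,"spin":0},{"fingers":0.6,"x":0,"y":0,"z":0,"spin":0},{"fingers":0.6,"x":0,"y":0,"z":0,"spin":0}]'
python3 - <<'E'
from h import *
im,d,c=snap("wrist","w7");P=cloud(d,c)
print("knob",circ(P,mask(P,.021,.031,(.453,-.205),.04)))
im,d,c=snap("top","t7");P=cloud(d,c);S=(.525,.0706)
print("head top",circ(P,mask(P,.163,.185,S,.02)))
# housing yaw from top view colour/depth
m=mask(P,.02,.045,S,.13).astype(np.uint8);n,l,st,ce=cv2.connectedComponentsWithStats(m)
for i in range(1,n):
    if st[i,4]>100: print(st[i,4],cv2.minAreaRect((P[l==i][:,:2]*1000).astype(np.float32)))
E
```

```text
time_s: 18.5
ee_pos: [0.4538, -0.207, 0.149]
eef_rot: [-1.571, -0.0, 0.001]
force: [0.4, 0.1, -0.4]
grip_width: 0.0753
time_s: 19.5
ee_pos: [0.4543, -0.205, 0.1489]
eef_rot: [-1.571, 0.0, -0.001]
force: [0.5, 1.1, -0.1]
grip_width: 0.0754
knob (1168, array([ 454.9, -204.3]), np.float64(27.0), [array([ 454.7, -204.2]), array([31.9, 53. ]), np.float64(4.7)])
head top (28, array([524.9,  69.7]), np.float64(7.9), [array([524.3,  70.8]), array([15.1,  7.7]), np.float64(27.1)])
1886 ((505.803955078125, 63.561309814453125), (170.0128631591797, 139.79685974121094), 21.868614196777344)
```

View pics/w7.png

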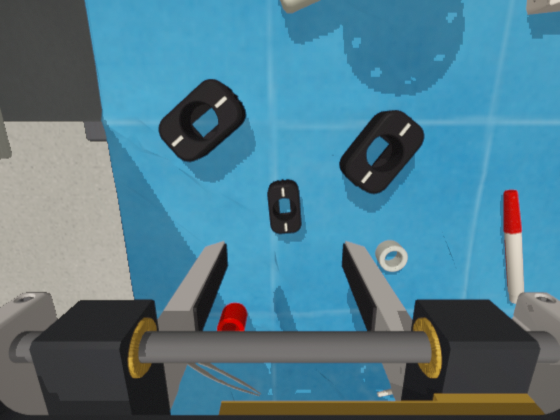

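Picture 7 (wrist): the small knob is at (284,206), centred between the jaws and turned about 4.7°; the short spacer at (392,257) is clear of the fingers. The two larger knobs are at (202,120) and (382,150). The housing rectangle 170x140 gives mixer yaw 21.9°; the head itself gives 22–27°, so I'll use 23°.

```bash
python3 -m handwheel '[{"fingers":0.6,"x":0.0005,"y":0.03,"z":0.0008,"spin":-4.5},{"fingers":0.6,"x":0.0005,"y":0.06,"z":0.0008,"spin":-4.5},{"fingers":0.6,"x":0.0005,"y":0.09,"z":0.0008,"spin":-4.5},{"fingers":0.6,"x":0.0005,"y":0.115,"z":0.0008,"spin":-4.5},{"fingers":0.6,"x":0.0005,"y":0.127,"z":0.0008,"spin":-4.5},{"fingers":0.6,"x":0.0005,"y":0.127,"z":0.0008,"spin":-4.5},{"fingers":-1,"x":0.0005,"y":0.127,"z":0.0008,"spin":-4.5},{"fingers":-1,"x":0.0005,"y":0.127,"z":0.0008,"spin":-4.5},{"fingers":-1,"x":0.0005,"y":0.127,"z":0.0008,"spin":-4.5},{"fingers":-1,"x":0.0005,"y":0.127,"z":0.0008,"spin":-4.5}]' 35
python3 -m handwheel '[{"fingers":-1,"x":0,"y":0,"z":0,"spin":0},{"fingers":-1,"x":0,"y":0,"z":0,"spin":0},{"fingers":-1,"x":0,"y":0,"z":0,"spin":0},{"fingers":-1,"x":0,"y":-0.02,"z":0,"spin":0},{"fingers":-1,"x":0,"y":-0.05,"z":0,"spin":0},{"fingers":-1,"x":0,"y":-0.09,"z":0,"spin":0},{"fingers":-1,"x":0,"y":-0.13,"z":0,"spin":0},{"fingers":-1,"x":0,"y":-0.17,"z":0,"spin":0},{"fingers":-1,"x":0,"y":-0.19,"z":0,"spin":0},{"fingers":-1,"x":0,"y":-0.19,"z":0,"spin":0}]'
```

```text
time_s: 20.6
ee_pos: [0.455, -0.2043, 0.0225]
eef_rot: [-1.571, -0.001, 0.078]
force: [0.5, 0.1, 0.4]
grip_width: 0.047
time_s: 21.6
ee_pos: [0.4556, -0.2046, 0.2145]
eef_rot: [-1.573, -0.004, 0.078]
force: [1.2, -0.4, -1.5]
grip_width: 0.0316
```

```bash
python3 -m handwheel '[{"fingers":-1,"x":0.008,"y":-0.01,"z":0.022,"spin":7},{"fingers":-1,"x":0.019,"y":-0.02,"z":0.055,"spin":14},{"fingers":-1,"x":0.031,"y":-0.02,"z":0.09,"spin":21.5},{"fingers":-1,"x":0.043,"y":-0.02,"z":0.123,"spin":29},{"fingers":-1,"x":0.054,"y":-0.02,"z":0.156,"spin":36.5},{"fingers":-1,"x":0.066,"y":-0.02,"z":0.19,"spin":44},{"fingers":-1,"x":0.078,"y":-0.02,"z":0.223,"spin":51.5},{"fingers":-1,"x":0.087,"y":-0.02,"z":0.25,"spin":59},{"fingers":-1,"x":0.0938,"y":-0.02,"z":0.2691,"spin":66},{"fingers":-1,"x":0.0938,"y":-0.02,"z":0.2691,"spin":71.5}]'
python3 -m handwheel '[{"fingers":-1,"x":0,"y":0,"z":0,"spin":0},{"fingers":-1,"x":0,"y":0,"z":0,"spin":0},{"fingers":-1,"x":0,"y":0,"z":0,"spin":0},{"fingers":-1,"x":0,"y":0,"z":0,"spin":0},{"fingers":-1,"x":0,"y":0,"z":0,"spin":0},{"fingers":-1,"x":0,"y":0,"z":0,"spin":0},{"fingers":-1,"x":0,"y":0,"z":0,"spin":0},{"fingers":-1,"x":0,"y":0,"z":0,"spin":0},{"fingers":-1,"x":0,"y":0,"z":0,"spin":0},{"fingers":-1,"x":0,"y":0,"z":0,"spin":0}]'
python3 - <<'E'
from h import *
from station import get_obs
o=get_obs();zt=o["ee_pos"][2]-.022+.026;print(o["ee_pos"],o["eef_rot"][2],zt)
im,d,c=snap("wrist","w8");P=cloud(d,c);ctr=(.527,.071)
rk=rect(im,c,zt,ctr);rh=rect(im,c,.1725,ctr)
hsv=cv2.cvtColor(rk,cv2.COLOR_RGB2GRAY)
m=mask(P,zt-.004,zt+.004,ctr,.032)&(im.max(-1)<60);print("knob top dark",circ(P,m))
m=mask(P,zt-.019-.006,zt-.026+.012,ctr,.012);print("floor?",circ(P,m) if m.sum()>3 else 0)
m=mask(P,.163,.185,ctr,.013);print("head",circ(P,m) if m.sum()>3 else 0)
cv2.imwrite("pics/c8.png",np.hstack([cv2.resize(rk,(400,400)),cv2.resize(rh,(400,400))])[:,:,::-1])
E
```

```text
time_s: 22.6
ee_pos: [0.5271, 0.0735, 0.2298]
eef_rot: [-1.573, 0.001, -1.172]
force: [1.1, -0.6, -0.6]
grip_width: 0.0317
time_s: 23.6
ee_pos: [0.5273, 0.0714, 0.2319]
eef_rot: [-1.571, -0.0, -1.17]
force: [-0.4, 0.2, -1.8]
grip_width: 0.0317
[0.52731311 0.07144352 0.23194347] -1.16979489912908 0.23594347382883143
knob top dark (2974, array([528.2,  71.9]), np.float64(26.2), [array([528.3,  72.3]), array([50.3, 34.5]), np.float64(21.4)])
floor? (418, array([524.3,  70.4]), np.float64(11.2), [array([521.9,  69.4]), array([13.1, 22.4]), np.float64(22.0)])
head 0
```

View pics/c8.png

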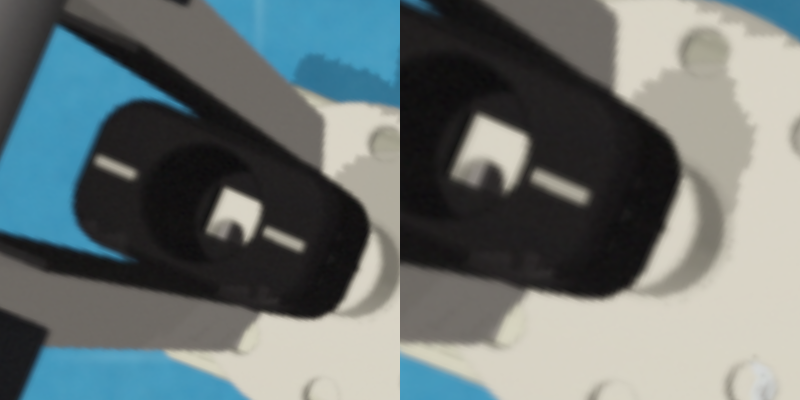

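Picture 8 (orthophoto at the knob top): the white marks at (116,167) and (284,240) give a centre of (527.0,71.7) and a direction of 23.5°. The spindle is at (527.2,71.4), yaw about 22–25°, so that's well within the ±1.5 mm and 8° tolerances. Lowering slowly.

```bash
python3 -m handwheel '[{"fingers":-1,"x":0,"y":0.012,"z":0,"spin":0},{"fingers":-1,"x":0,"y":0.024,"z":0,"spin":0},{"fingers":-1,"x":0,"y":0.03,"z":0,"spin":0},{"fingers":-1,"x":0,"y":0.033,"z":0,"spin":0},{"fingers":-1,"x":0,"y":0.035,"z":0,"spin":0},{"fingers":-1,"x":0,"y":0.037,"z":0,"spin":0},{"fingers":-1,"x":0,"y":0.039,"z":0,"spin":0},{"fingers":-1,"x":0,"y":0.04,"z":0,"spin":0},{"fingers":-1,"x":0,"y":0.041,"z":0,"spin":0},{"fingers":-1,"x":0,"y":0.041,"z":0,"spin":0}]'
```

```text
time_s: 24.65
ee_pos: [0.5273, 0.0714, 0.1909]
eef_rot: [-1.571, 0.0, -1.17]
force: [-0.8, 0.8, -0.4]
grip_width: 0.0319
```

```bash
python3 -m handwheel '[{"fingers":-1,"x":0,"y":0.001,"z":0,"spin":0},{"fingers":-1,"x":0,"y":0.002,"z":0,"spin":0},{"fingers":-1,"x":0,"y":0.003,"z":0,"spin":0},{"fingers":-1,"x":0,"y":0.004,"z":0,"spin":0},{"fingers":-1,"x":0,"y":0.005,"z":0,"spin":0},{"fingers":-1,"x":0,"y":0.006,"z":0,"spin":0},{"fingers":-1,"x":0,"y":0.007,"z":0,"spin":0},{"fingers":-1,"x":0,"y":0.008,"z":0,"spin":0},{"fingers":-1,"x":0,"y":0.0085,"z":0,"spin":0},{"fingers":-1,"x":0,"y":0.0085,"z":0,"spin":0}]'
```

```text
time_s: 25.65
ee_pos: [0.5273, 0.0715, 0.1824]
eef_rot: [-1.571, 0.0, -1.17]
force: [0.3, 0.1, -0.7]
grip_width: 0.0317
```

```bash
python3 -m handwheel '[{"fingers":-1,"x":0,"y":0,"z":0,"spin":0},{"fingers":-1,"x":0,"y":0,"z":0,"spin":0},{"fingers":-1,"x":0,"y":0,"z":0,"spin":-5},{"fingers":-1,"x":0,"y":0,"z":0,"spin":-11},{"fingers":-1,"x":0,"y":0,"z":0,"spin":-17},{"fingers":-1,"x":0,"y":0,"z":0,"spin":-23},{"fingers":-1,"x":0,"y":0,"z":0,"spin":-29},{"fingers":-1,"x":0,"y":0,"z":0,"spin":-35},{"fingers":-1,"x":0,"y":0,"z":0,"spin":-40},{"fingers":-1,"x":0,"y":0,"z":0,"spin":-45}]'
python3 -m handwheel '[{"fingers":-1,"x":0,"y":0,"z":0,"spin":-6},{"fingers":-1,"x":0,"y":0,"z":0,"spin":-12},{"fingers":-1,"x":0,"y":0,"z":0,"spin":-18},{"fingers":-1,"x":0,"y":0,"z":0,"spin":-24},{"fingers":-1,"x":0,"y":0,"z":0,"spin":-30},{"fingers":-1,"x":0,"y":0,"z":0,"spin":-36},{"fingers":-1,"x":0,"y":0,"z":0,"spin":-41},{"fingers":-1,"x":0,"y":0,"z":0,"spin":-45},{"fingers":-1,"x":0,"y":0,"z":0,"spin":-45},{"fingers":-1,"x":0,"y":0,"z":0,"spin":-45}]'
```

```text
time_s: 26.65
ee_pos: [0.5273, 0.0714, 0.1825]
eef_rot: [-1.571, -0.0, -0.381]
force: [-0.7, 1.3, -0.8]
grip_width: 0.0319
time_s: 27.65
ee_pos: [0.5274, 0.0714, 0.1825]
eef_rot: [-1.571, -0.0, 0.399]
force: [0.2, -0.5, -0.9]
grip_width: 0.032
```

Turned freely. Next: set it down 0.5 mm, open, lift straight off, back away and check.

```bash
python3 -m handwheel '[{"fingers":-1,"x":0,"y":0.0005,"z":0,"spin":0},{"fingers":-1,"x":0,"y":0.0005,"z":0,"spin":0},{"fingers":0.3,"x":0,"y":0.0005,"z":0,"spin":0},{"fingers":0.3,"x":0,"y":0.0005,"z":0,"spin":0},{"fingers":0.3,"x":0,"y":0.0005,"z":0,"spin":0},{"fingers":0.3,"x":0,"y":0.0005,"z":0,"spin":0},{"fingers":0.3,"x":0,"y":0,"z":0,"spin":0},{"fingers":0.3,"x":0,"y":-0.02,"z":0,"spin":0},{"fingers":0.3,"x":0,"y":-0.05,"z":0,"spin":0},{"fingers":0.3,"x":0,"y":-0.09,"z":0,"spin":0}]'
python3 -m handwheel '[{"fingers":0.3,"x":0,"y":0,"z":-0.02,"spin":0},{"fingers":0.3,"x":0,"y":0,"z":-0.05,"spin":0},{"fingers":0.3,"x":0,"y":0,"z":-0.05,"spin":0},{"fingers":0.3,"x":0,"y":0,"z":-0.05,"spin":0},{"fingers":0.3,"x":0,"y":0,"z":-0.05,"spin":0},{"fingers":0.3,"x":0,"y":0,"z":-0.05,"spin":0},{"fingers":0.3,"x":0,"y":0,"z":-0.05,"spin":0},{"fingers":0.3,"x":0,"y":0,"z":-0.05,"spin":0},{"fingers":0.3,"x":0,"y":0,"z":-0.05,"spin":0},{"fingers":0.3,"x":0,"y":0,"z":-0.05,"spin":0}]'
python3 - <<'E'
from h import *
im,d,c=snap("wrist","w9");P=cloud(d,c);S=(.5273,.0713)
m=mask(P,.180,.192,S,.035);print("knob",np.median(P[m][:,2]),circ(P,m))
m=mask(P,.125,.145,S,.06);print("disc",np.median(P[m][:,2]),circ(P,m))
m=mask(P,.163,.178,S,.012);print("inside",circ(P,m) if m.sum()>3 else 0)
s,ds,cs=snap("side","s9");u,v=map(int,proj(np.array([.524,.07,.14]),cs))
a=cv2.resize(s[v-40:v+40,u-56:u+56],(560,400),interpolation=2)
r=rect(im,c,.186,S);cv2.imwrite("pics/c9.png",np.hstack([cv2.resize(a,(400,286)),cv2.resize(r,(286,286))])[:,:,::-1])
E
```

```text
time_s: 28.65
ee_pos: [0.5267, 0.0714, 0.2724]
eef_rot: [-1.57, 0.003, 0.401]
force: [-0.0, 0.6, 0.2]
grip_width: 0.0612
time_s: 29.65
ee_pos: [0.5468, 0.0255, 0.2725]
eef_rot: [-1.571, -0.0, 0.401]
force: [-0.2, -0.2, 0.4]
grip_width: 0.0612
knob 0.18616211537576993 (1715, array([528.6,  71.3]), np.float64(26.9), [array([528.6,  71.5]), array([31.4, 52.3]), np.float64(22.2)])
disc 0.13534901766599897 (6675, array([527.5,  71.7]), np.float64(55.1), [array([527.3,  71.7]), array([109.3, 109.2]), np.float64(70.0)])
inside (344, array([528.4,  70.7]), np.float64(11.2), [array([528.7,  69.4]), array([21.6, 19.2]), np.float64(22.0)])
```

View pics/c9.png

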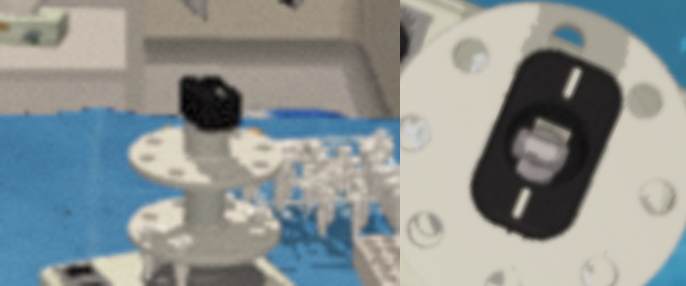

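Picture 9: the full stack is on the spindle, the knob is crosswise to the lock head, and the gripper is clear. Knob top is at 186.2 mm, disc top at 135.3 mm, and the offset is about 1.3 mm (limit 5). Handing in.

```bash
python3 -c "
from station import workorder,get_obs
print(get_obs()['joint_vel'].round(3));print(workorder.hand_in())"
```

```text
[-0.002  0.001 -0.002 -0.001  0.002  0.002]
the job is handed in; nothing more can be done
None
```

The second tier is fitted and the job is handed in, about 30 s into the 72 s allowed. I lowered the long spacer, the tier (hub up) and the smallest black knob onto the spindle in that order. I then turned the knob 90° and backed the gripper clear.

| Check | Measured | Expected |
|---|---|---|
| Sleeve top, read when seated | 120.2 mm | 120 mm |
| Tier disc top | 135.3 mm | 135 mm |
| Hub top, read when seated | 160.1 mm | 160 mm |
| Knob top | 186.2 mm | 186 mm |

- **Centring:** the sleeve and tier are within about 0.7 mm of the spindle axis. The knob reads 1.3 mm off, inside the 5 mm limit.
- **Knob turn:** its long side lies at 112°, about 90° from the mixer's x direction (about 22°).
- **Readings that disagreed:**
  - The top camera puts the spindle about 2.5 mm lower in x than the wrist camera. I used the wrist camera, and all three parts went down with no contact force.
  - Readings taken on the lock head itself ranged from 22° to 27°, against 21.9° from the housing. I used 23°, inside the 8° tolerance.
- **Short spacer:** it was not touched. I did not measure its position again at the end.

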